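# Unclamp the parts bin and tip its standoffs into the pouring corner

### The job

The grey parts bin is clamped in the bench holder with its last four brass standoffs strewn over its floor. Flip the holder's red cam lever fully open so that the jaw lets go, take the bin by its long sides, lift it up at least 15 cm above the bench, and tip it until all four standoffs have slid together into the corner with the orange pouring lip. Finish still holding the bin up there, steady and tilted, so that the parts stay gathered in that corner, with none spilled and the other things on the mat left alone.

Things in the scene. Friction and masses are not known exactly. Their poses are not given: they have to be found in the camera images.
- holder: Fixed bench holder on the 4 mm blue mat: dark grey metal base 56 x 262 x 10 mm. Origin on its underside, right below the clamped bin's middle; x across it (away from the robot), y along it, z up. Plain upright stop (46 mm wide, up to z = 48 mm) at the bin's +y end; sliding jaw, then the red cam lever, at the -y end.
- jaw_lip (a point): Front edge, underside, of the steel top plate of the sliding jaw (50 mm wide, its top 6 mm higher). Locked, this plate laps 5 mm over the bin's -y end rim and holds it down. The jaw slides along the holder's y and moves only with the cam lever.
- cam_pivot (a point): On the lever's upright pivot axis, at the height of the handle's middle (47 mm above the bench), at x = 0, y = -119 mm of the holder; axes as the holder's.
- cam_lever (a joint): Lever angle (rad). 0 = locked, handle along the holder's -x (to the robot). Opens counter-clockwise from above, handle sweeping away from the bin, to point along the holder's -y at 1.57; stop at 1.65. Its cam draws the jaw back 6.4 mm per rad (10 mm at 1.57). Fully open = 1.5 or more. Needs about 3 N at the handle, stays where left; starts at 0 to 0.15.
- cam_grip (a point): Grip point on the red handle: 70 mm from the pivot, mid-section, 47 mm above the bench. The handle is a bar 13 mm wide, 24 mm high, reaching from 40 to 98 mm from the pivot. The point's x axis points from here to the pivot.
- bin: Light grey open parts bin, outside 62 (x) x 120 (y) x 50 mm high, walls and floor 3 mm, straight smooth long sides; rims jut out at its ends only, 6 mm at -y, 4 mm at +y. Origin: middle of its underside, z up. Clamped, it stands 14 mm above the bench, axes along the holder's. Its -x, +y corner is cut down to 40 mm and has an orange pouring lip jutting out 15 mm. 0.09 to 0.16 kg empty.
- bin_corner (a point): the inside corner of the bin under the orange pouring lip, on the bin's inner floor (-28, +57, +3 mm from the bin's origin). Axes as the bin's.
- standoff1: brass hexagonal standoff no. 1 of four alike, loose in the bin: 11 mm across flats, 14 mm long, about 10 g. Origin at its middle, z along its length. Friction on the bin about 0.3: it starts to slide at a slope of about 17 degrees (at most 20).
- standoff2: brass hexagonal standoff no. 2 of four alike, loose in the bin: 11 mm across flats, 14 mm long, about 10 g. Origin at its middle, z along its length. Friction on the bin about 0.3: it starts to slide at a slope of about 17 degrees (at most 20).
- standoff3: brass hexagonal standoff no. 3 of four alike, loose in the bin: 11 mm across flats, 14 mm long, about 10 g. Origin at its middle, z along its length. Friction on the bin about 0.3: it starts to slide at a slope of about 17 degrees (at most 20).
- standoff4: brass hexagonal standoff no. 4 of four alike, loose in the bin: 11 mm across flats, 14 mm long, about 10 g. Origin at its middle, z along its length. Friction on the bin about 0.3: it starts to slide at a slope of about 17 degrees (at most 20).
- flux: bystander: small round jar with a red cap, 38 mm across, 62 mm high, standing on the mat beyond one end of the holder. Origin at the middle of its underside.
- frame: bystander: black printed spectacle frame lying flat on the mat beyond the holder, 140 x 48 mm, 6 mm high. Origin at its middle, underside; y along its length.
- driver: bystander: screwdriver with a yellow handle, 150 mm long, lying on the mat beyond one end of the holder. Origin near its middle, x along it towards the tip.
Things that resemble listed ones, but are neither listed nor needed, are in the scene too. What is meant by the bin is not purple, and is the smaller of those in its own colour.

How it is judged:
On the way, in this order (a step that is already met when the one before it is completed fails the run):
1. the cam lever is flipped open while the bin still stands in the holder (value of joint cam_lever above 1.3 rad and height (world z) of bin below 0.03 m), for 0.2 s.
2. the bin is lifted out of the holder in the gripper (height (world z) of bin above 0.1 m and contact force between the fingers and bin above 1 N and contact force between bin and holder below 0.1 N), for 0.2 s.
At the end, for the whole second after the job is handed in: Lever beyond 1.3 rad. Bin held by the fingers alone, clear of the holder, its origin over 130 mm above the bench, steady, tilted 0.3 to 1.2 rad. Every standoff's middle at rest within 45 mm of the inside corner under the lip. Jar, frame and driver within 30 mm of their places (value of joint cam_lever above 1.3 rad and height (world z) of bin above 0.13 m and contact force between the fingers and bin above 1 N and contact force between bin and holder below 0.1 N and angle between bin's own z axis and vertical between 0.3 and 1.2 rad and linear speed of each of bin, standoff1, standoff2, standoff3, standoff4 below 0.03 m/s and angular speed of bin below 0.2 rad/s and distance between each of standoff1, standoff2, standoff3, standoff4 and bin_corner below 0.045 m and distance of each of flux, frame, driver from where it was at the start of the episode below 0.03 m); the arm keeps its last pose, push and grip.
It fails at once if a standoff is spilled out of the bin (distance between any of standoff1, standoff2, standoff3, standoff4 and bin above 0.11 m).
It fails at once if the jar, the spectacle frame or the screwdriver is knocked away or over (distance of any of flux, frame, driver from where it was at the start of the episode above 0.03 m or angle between flux's own z axis and vertical above 0.5 rad).
It also fails if it takes over 51 s, if anything falls off the work surface, if the arm or the gripper's body presses on something with over 40 N, if the wrist force passes 120 N, or if a joint passes its speed limit or range.

### The arm

A 7-joint arm with a two-finger parallel gripper is mounted at the origin on the work surface. World frame = base frame: x ahead of the robot, y to its left, z up, the work surface at z = 0. Lengths are in m, angles in rad, forces in N, time in s.
With the tool pointing down it reaches from about 0.425 to 0.875 m from the base axis. Payload 4.7 kg.
Tool frame: the origin (TCP) lies at the very end of the fingers, on their centre line; the grasp point (between the pads) lies manip.hold_point_z behind it (manip.hold_point_z is the distance from the TCP to the grasp point, in m); z points along the fingers, y is the line along which they close (so a half turn about z gives the same grasp; the last joint's range is limited). The gripper opens to 87 mm and grips with 3 to 60 N. Pads are 19 mm wide; open, the fingers measure 117 mm over their backs; the gripper's body (75 mm by 190 mm) begins 51 mm behind the grasp point.
Start: joints at [1.225, 0.321, -0.07, 1.45, 0.023, 1.371, -0.057], TCP at [0.229, -0.608, 0.223] pointing down, gripper open.
Joint ranges: [-2.86, 2.86], [-0.3, 2.09], [-1.38, 1.24], [0.06, 2.45], [-1.56, 4.7], [0.09, 2.05], [-2.69, 2.69]. Speed limits (rad/s): [2.57, 2.57, 3.14, 3.14, 3.14, 3.14, 3.14].

### API

Orientations are given as a unit quaternion [x, y, z, w].
In Python, from cell import sensors, read_camera, camera_model, ticket, manip gives the robot as it stands.
- The arm moves only by the tool jog_arm, never from a script. Its argument "targets" is a list of rows, each a list of 7 numbers: the shift along the tool's x, y, z in m, then the turn, a rotation vector about the tool's x, y, z in rad, then the finger opening in m, from 0 to 0.087. A call has exactly 10 rows; each row is the pose to reach, as a shift and turn from the pose commanded when the call began, along the tool's axes at that moment; what a row does not reach only later rows make up. A row lasts 1/12 s, in which the tool goes at most 41.7 mm and 7.16 degrees, less where a joint would pass 70% of its speed; a pose out of reach is approached as far as the arm can. A call with a gripper value outside its range is refused whole. The fingers move at their own pace and stop on an object; "newtons" is the grip in N (left out, the last holds). Time passes only in rows, so rows that repeat a pose let the fingers close, or fill a call up. It gives the time, the measured TCP pose, the force, the opening and the grip force at its end, in the units of the state.
- sensors.state(): the state, without advancing time (a new reading comes with each control period).
- read_camera(name): name is "scene" or "side" or "wrist"; returns the picture (400x640x3 uint8, red, green, blue); there is no depth.
- camera_model(name): a dict with "intrinsics" (3x3 intrinsics, pixels), "xyz" and "rotation" of the camera in the world. Camera axes: x right, y up, looking along -z (the intrinsics and any distortion apply to the point x, -y, -z); pixel columns grow to the right and rows downward; lengths in m; the calibration is good to about 2 mm. A picture is of the moment at which its call begins: read the wrist's pose just before it. camera_model takes no time and is no camera call; for the wrist camera it gives the pose at the moment of the call.
- ticket.sign_off(): hands the job in; it is judged then, once.
The state is a dict: "t": time; "q": joint angles; "joint_velocities": joint speeds; "joint_efforts": joint torques, N m; "eef_pos": TCP position; "tcp_rot": TCP orientation; "wrist_force": force on the tool from outside, world axes, zero at the start; "torque": the same for the moment, N m; "finger_gap": finger opening in m; "gripper_force": force on a finger pad.
Only numpy, scipy, OpenCV 4.12 (cv2) and the standard library are available. Lean on these libraries where they do the work, as an engineer would, in place of code of your own. Each camera call takes 0.05 s, during which the arm holds its last target. There are 200 camera calls.

## Working session

There is one attempt and no reset: what is moved stays moved. The work goes in short steps, Python scripts to look and compute and a tool call to move; the robot and the scene stay as the last step left them, time stands still between calls to the robot, and variables do not carry over. Pictures are saved under pics/ and viewed, at most 10 in all, crops included, and the job is handed in when it is done.

Besides the shell and the picture viewer there is one more tool, called as a command line: name --pt "numbers of a row" for each row, then --argument value for the rest. jog_arm: Moves the arm, as the interface text tells. Its arguments: {"type":"object","properties":{"targets":{"type":"array"},"newtons":{"type":"number"}},"required":["targets"]}

```bash
ls; mkdir -p pics; python3 - <<'E'
from cell import sensors, read_camera, camera_model, manip
import cv2, numpy as np
s=sensors.state();print({k:np.round(v,3).tolist() for k,v in s.items()});print(manip.hold_point_z)
for n in("scene","side"):
    cv2.imwrite(f"pics/{n}0.png",cv2.cvtColor(read_camera(n),cv2.COLOR_RGB2BGR))
    m=camera_model(n);print(n,{k:np.round(v,3).tolist() if not isinstance(v,str) else v for k,v in m.items()})
E
```

```text
pics
{'t': 0.0, 'q': [1.225, 0.322, -0.07, 1.452, 0.023, 1.371, -0.057], 'joint_velocities': [-0.002, -0.002, 0.0, -0.0, 0.002, -0.0, 0.002], 'joint_efforts': [0.0, -49.129, -0.404, -31.253, -0.064, 0.044, 0.0], 'eef_pos': [0.229, -0.608, 0.221], 'tcp_rot': [0.984, 0.179, -0.0, -0.001], 'wrist_force': [-0.451, 0.655, -0.461], 'torque': [0.006, 0.015, -0.013], 'gripper_force': 0.0, 'finger_gap': 0.087}
0.0187
scene {'intrinsics': [[429.724, 0.0, 324.623], [0.0, 429.724, 196.674], [0.0, 0.0, 1.0]], 'xyz': [0.916, 0.56, 0.745], 'rotation': [0.145, 0.373, 0.859, 0.318]}
side {'intrinsics': [[501.389, 0.0, 313.958], [0.0, 501.389, 200.972], [0.0, 0.0, 1.0]], 'xyz': [0.4, 0.781, 0.932], 'rotation': [-0.008, 0.366, 0.93, -0.016]}
```

View pics/scene0.png

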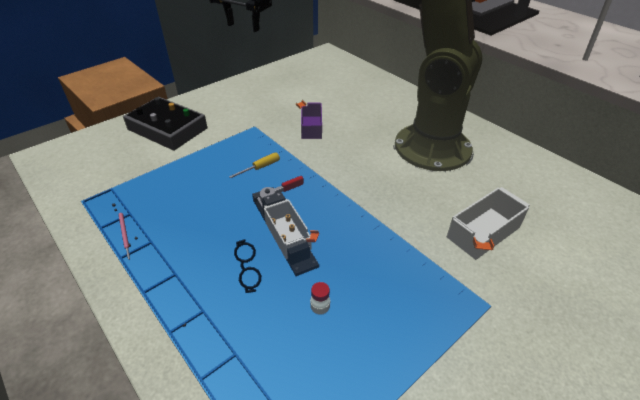

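View pics/side0.png

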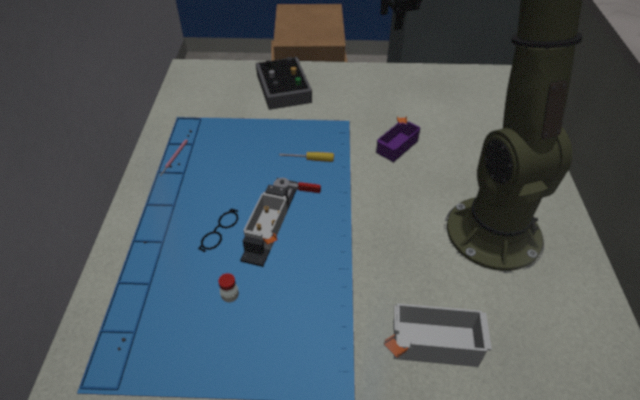

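Candidates for the bin are the small grey one with a lip in the holder (scene 290,228), the large grey one (488,222) and the purple one (312,120). The clamped one fits, as it is the smaller of the grey bins. I'll confirm that in one enlarged crop.

```bash
python3 - <<'E'
import cv2, numpy as np
a=cv2.imread("pics/scene0.png")[168:288,240:340]; b=cv2.imread("pics/side0.png")[165:285,225:335]
f=lambda i,k:cv2.resize(i,None,fx=k,fy=k,interpolation=cv2.INTER_CUBIC)
A=f(a,4);B=f(b,3.6)
o=np.zeros((480,800,3),np.uint8);o[:480,:400]=A;o[:432,400:796]=B[:432,:396];cv2.imwrite("pics/crop.png",o)
E
```

```text
(no output)
```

View pics/crop.png

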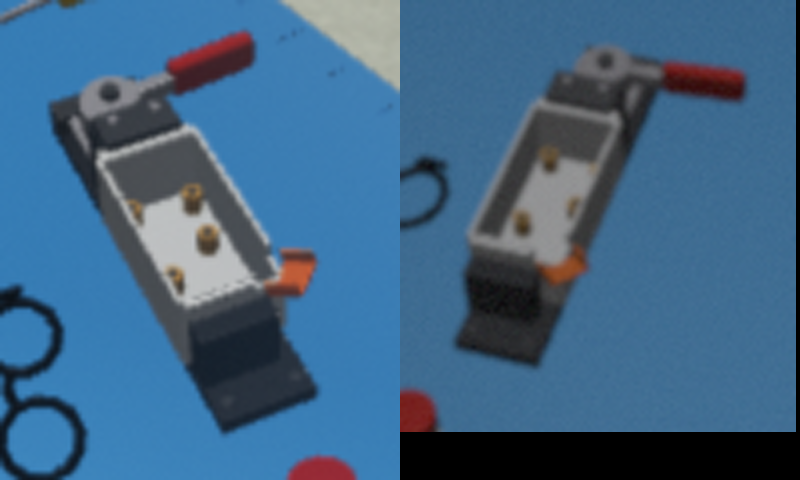

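The crop confirms it: the clamped light-grey bin has the orange lip at the -x,+y corner and four standoffs inside, and the red lever points towards the robot. Next I fit the holder pose from both views.

```bash
cat > h.py <<'E'
import numpy as np, cv2
from scipy.optimize import least_squares
from scipy.spatial.transform import Rotation as R
from cell import sensors, read_camera, camera_model, manip
def proj(m,P):
    c=(np.asarray(P)-m["xyz"])@R.from_quat(m["rotation"]).as_matrix() if np.size(m["rotation"])==4 else (np.asarray(P)-m["xyz"])@np.array(m["rotation"])
    K=np.array(m["intrinsics"]);return np.stack([K[0,0]*c[:,0]/-c[:,2]+K[0,2],K[1,1]*c[:,1]/c[:,2]+K[1,2]],1)
E
python3 - <<'E'
from h import *
print(camera_model("scene").keys())
S=(np.array([[99,155],[197,126],[187,307],[225,431],[316,392]])+.5)/4-.5+[240,168]
D=(np.array([[140,100],[221,118],[71,238],[57,346],[138,366]])+.5)/3.6-.5+[225,165]
red=[]
for n,(x0,y0,x1,y1) in (("scene",(276,170,310,195)),("side",(285,178,328,198))):
    im=cv2.imread(f"pics/{n}0.png").astype(int); M=np.zeros(im.shape[:2],bool);M[y0:y1,x0:x1]=True
    M&=(im[...,2]>100)&(im[...,1]<70)&(im[...,0]<90); v,u=np.nonzero(M); red.append([u.mean(),v.mean()]);print(n,M.sum(),red[-1])
ms,md=camera_model("scene"),camera_model("side")
def pts(p):
    x,y,a,yb,l=p;z=.014
    L=[[.031,-.061,.064],[-.031,-.061,.064],[.031,.064,.064],[.028,yb,.01],[-.028,yb,.01],[-.069*np.cos(l),-.119-.069*np.sin(l),.049]]
    return np.array(L)@R.from_euler("z",a).as_matrix().T+[x,y,0]
def res(p):
    P=pts(p);return np.r_[proj(ms,P)-np.vstack([S,red[0]]),proj(md,P)-np.vstack([D,red[1]])]
r=least_squares(lambda p:res(p).ravel(),[.5,0,0,.13,0.1])
print(np.round(r.x,4),r.cost);print(np.round(res(r.x),1).tolist())
E
```

```text
dict_keys(['intrinsics', 'xyz', 'rotation'])
scene 64 [np.float64(292.0), np.float64(180.5)]
side 48 [np.float64(309.125), np.float64(184.41666666666666)]
[ 0.5403  0.0147 -0.2468  0.107   0.1923] 4.61004793071307
[[-0.5, 0.4], [0.1, -0.6], [-0.9, 0.1], [0.2, -0.5], [1.3, -0.2], [-0.5, 0.4], [-1.0, 0.0], [1.0, 0.2], [-1.0, 0.2], [-0.5, -0.2], [0.3, -0.1], [1.2, 0.3]]
```

```bash
cat >> h.py <<'E'
H=np.array([.5403,.0147,-.2468])   # holder x,y,yaw
def hw(p): return R.from_euler("z",H[2]).apply(p)+[H[0],H[1],0]
def down(ya):  # tool down, tool y at world angle ya
    y=np.array([np.cos(ya),np.sin(ya),0]);z=np.array([0,0,-1.]);return R.from_matrix(np.stack([np.cross(y,z),y,z],1))
def delta(pos,rot):
    s=sensors.state();r0=R.from_quat(s["tcp_rot"])
    return np.round(np.r_[r0.inv().apply(np.array(pos)-s["eef_pos"]),(r0.inv()*rot).as_rotvec()],4).tolist()
def backproj(n,uv,z):
    m=camera_model(n);K=np.array(m["intrinsics"]);d=np.array([(uv[0]-K[0,2])/K[0,0],-(uv[1]-K[1,2])/K[1,1],-1])
    M=R.from_quat(m["rotation"]) if np.size(m["rotation"])==4 else R.from_matrix(m["rotation"])
    d=M.apply(d);c=np.array(m["xyz"]);return c+d*(z-c[2])/d[2]
E
python3 - <<'E'
from h import *
for n,uv,z in (("scene",(277,157),.014),("side",(333,157),.014),("scene",(231,177),.01),("scene",(320,298),.05),("side",(228,282),.06),("scene",(245,240),.007)):print(n,uv,backproj(n,uv,z).round(3))
l=.15;g=hw([-.07*np.cos(l),-.119-.07*np.sin(l),0]);print(hw([0,-.119,0]),g)
for z in (.17,.04):print(delta([g[0],g[1],z],down(H[2]+l-np.pi/2)))
E
```

```text
scene (277, 157) [ 0.387 -0.236  0.014]
side (333, 157) [ 0.387 -0.24   0.014]
scene (231, 177) [ 0.528 -0.249  0.01 ]
scene (320, 298) [0.61  0.208 0.05 ]
side (228, 282) [0.601 0.203 0.06 ]
scene (245, 240) [ 0.62  -0.042  0.007]
[ 0.51122804 -0.1006942   0.        ] [ 0.44155574 -0.09392878  0.        ]
[0.3803, -0.4061, 0.0522, -0.0017, 0.0005, 0.4566]
[0.3803, -0.4058, 0.1822, -0.0017, 0.0005, 0.4566]
```

jog_arm --pt "0.015 -0.016 0.002 0 0 0.03 0.06" --pt "0.045 -0.048 0.006 0 0 0.08 0.05" --pt "0.075 -0.08 0.01 0 0 0.13 0.035" --pt "0.105 -0.112 0.014 0 0 0.18 0.035" --pt "0.135 -0.144 0.018 0 0 0.23 0.035" --pt "0.165 -0.176 0.022 0 0 0.28 0.035" --pt "0.195 -0.208 0.026 0 0 0.33 0.035" --pt "0.225 -0.24 0.03 0 0 0.38 0.035" --pt "0.255 -0.272 0.035 0 0 0.43 0.035" --pt "0.28 -0.299 0.04 0 0 0.457 0.035" --newtons 20

```text
t: 0.93
eef_pos: [0.3804, -0.2414, 0.1842]
tcp_rot: [0.999, -0.05, 0.0, 0.0]
wrist_force: [0.8, -0.5, 0.1]
finger_gap: 0.0359
gripper_force: 0.0
```

```bash
python3 - <<'E'
from h import *
g=[.4416,-.0939];l=.15
print(delta([*g,.15],down(H[2]+l-np.pi/2)),sensors.state()["t"])
E
```

```text
[0.0463, -0.1529, 0.0341, 0.0006, -0.0001, -0.0029] 0.9333
```

jog_arm --pt "0.005 -0.018 0.002 0 0 0 0.035" --pt "0.012 -0.04 0.004 0 0 0 0.035" --pt "0.02 -0.065 0.008 0 0 0 0.035" --pt "0.028 -0.09 0.012 0 0 0 0.035" --pt "0.035 -0.115 0.017 0 0 0 0.035" --pt "0.041 -0.135 0.021 0 0 0 0.035" --pt "0.046 -0.153 0.025 0 0 0 0.035" --pt "0.046 -0.153 0.025 0 0 0 0.035" --pt "0.046 -0.153 0.025 0 0 0 0.035" --pt "0.046 -0.153 0.025 0 0 0 0.035"

```text
t: 1.77
eef_pos: [0.4403, -0.0964, 0.1592]
tcp_rot: [0.999, -0.049, -0.0, 0.0]
wrist_force: [-0.3, -0.4, 0.5]
finger_gap: 0.035
gripper_force: 0.0
```

```bash
python3 - <<'E'
from h import *
m=camera_model("wrist");im=cv2.cvtColor(read_camera("wrist"),cv2.COLOR_RGB2BGR);cv2.imwrite("pics/w1.png",im)
print(m["xyz"],sensors.state()["eef_pos"])
l=.15;P=[hw([-.07*np.cos(l),-.119-.07*np.sin(l),.059]),hw([0,-.119,.059]),hw([-.031,-.061,.064]),hw([.031,-.061,.064]),hw([-.098*np.cos(l),-.119-.098*np.sin(l),.059])]
print(proj(m,np.array(P)).round(0).tolist())
E
```

```text
[ 0.51288161 -0.10431114  0.32163714] [ 0.44035291 -0.09670274  0.15932724]
[[321.0, 196.0], [320.0, 112.0], [243.0, 140.0], [250.0, 58.0], [321.0, 226.0]]
```

View pics/w1.png

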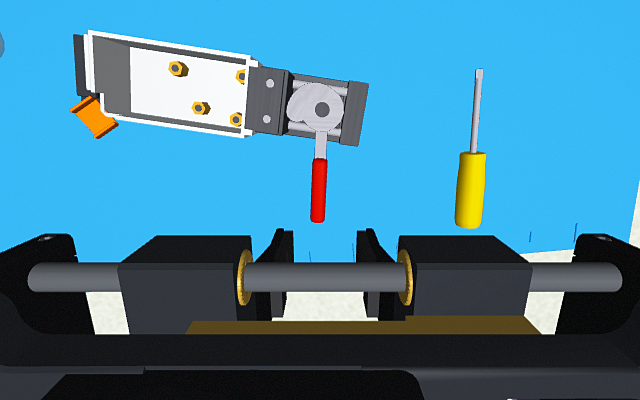

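The wrist view shows the hub at (322,110) against a prediction of (320,112), and the handle tip at (317,220), so the lever is at about 0.1 rad. The bin spans (90..250, 30..135) with four standoffs in it. I'll descend around the handle.

jog_arm --pt "0.001 -0.006 0.01 0 0 0.03 0.035" --pt "0.001 -0.006 0.03 0 0 0.05 0.035" --pt "0.001 -0.006 0.05 0 0 0.05 0.035" --pt "0.001 -0.006 0.07 0 0 0.05 0.035" --pt "0.001 -0.006 0.09 0 0 0.05 0.035" --pt "0.001 -0.006 0.108 0 0 0.05 0.035" --pt "0.001 -0.006 0.119 0 0 0.05 0.035" --pt "0.001 -0.006 0.119 0 0 0.05 0.03" --pt "0.001 -0.006 0.119 0 0 0.05 0.022" --pt "0.001 -0.006 0.119 0 0 0.05 0.022"

```text
t: 2.65
eef_pos: [0.4432, -0.0902, 0.0413]
tcp_rot: [0.997, -0.074, 0.001, 0.0]
wrist_force: [-0.2, 0.4, 0.9]
finger_gap: 0.0251
gripper_force: 0.0
```

```bash
python3 - <<'E'
from h import *
s=sensors.state();p=hw([0,-.119,.04]);print(delta(p,R.from_quat(s["tcp_rot"])))
print(R.from_quat(s["tcp_rot"]).as_euler("xyz"))
for t in np.arange(1,21)*1.55/20: print(round(t,3),(.0695*np.array([1-np.cos(t),np.sin(t)])).round(4))
E
```

```text
[0.0689, 0.0003, 0.0015, 0.0, 0.0, 0.0]
[ 3.14122374e+00 -1.60264036e-03 -1.47913044e-01]
0.078 [0.0002 0.0054]
0.155 [0.0008 0.0107]
0.232 [0.0019 0.016 ]
0.31 [0.0033 0.0212]
0.388 [0.0052 0.0263]
0.465 [0.0074 0.0312]
0.542 [0.01   0.0359]
0.62 [0.0129 0.0404]
0.698 [0.0162 0.0446]
0.775 [0.0198 0.0486]
0.852 [0.0238 0.0523]
0.93 [0.028  0.0557]
1.008 [0.0324 0.0588]
1.085 [0.037  0.0615]
1.162 [0.0419 0.0638]
1.24 [0.0469 0.0657]
1.318 [0.0521 0.0673]
1.395 [0.0573 0.0684]
1.472 [0.0627 0.0692]
1.55 [0.0681 0.0695]
```

First half of the arc. The second half has the same relative form.

jog_arm --pt "0.0002 0.0054 0 0 0 -0.078 0.022" --pt "0.0008 0.0107 0 0 0 -0.155 0.022" --pt "0.0019 0.016 0 0 0 -0.232 0.022" --pt "0.0033 0.0212 0 0 0 -0.31 0.022" --pt "0.0052 0.0263 0 0 0 -0.388 0.022" --pt "0.0074 0.0312 0 0 0 -0.465 0.022" --pt "0.01 0.0359 0 0 0 -0.542 0.022" --pt "0.0129 0.0404 0 0 0 -0.62 0.022" --pt "0.0162 0.0446 0 0 0 -0.698 0.022" --pt "0.0198 0.0486 0 0 0 -0.775 0.022"

```text
t: 3.48
eef_pos: [0.4548, -0.1408, 0.0415]
tcp_rot: [0.951, 0.31, -0.0, 0.0]
wrist_force: [-1.8, 0.7, 1.6]
finger_gap: 0.0219
gripper_force: 1.1
```

jog_arm --pt "0.0002 0.0054 0 0 0 -0.078 0.022" --pt "0.0008 0.0107 0 0 0 -0.155 0.022" --pt "0.0019 0.016 0 0 0 -0.232 0.022" --pt "0.0033 0.0212 0 0 0 -0.31 0.022" --pt "0.0052 0.0263 0 0 0 -0.388 0.022" --pt "0.0074 0.0312 0 0 0 -0.465 0.022" --pt "0.01 0.0359 0 0 0 -0.542 0.022" --pt "0.0129 0.0404 0 0 0 -0.62 0.022" --pt "0.0162 0.0446 0 0 0 -0.698 0.022" --pt "0.0198 0.0486 0 0 0 -0.775 0.022"

```text
t: 4.32
eef_pos: [0.4988, -0.1698, 0.0413]
tcp_rot: [0.763, 0.646, -0.001, 0.0]
wrist_force: [-2.5, -0.9, -0.7]
finger_gap: 0.022
gripper_force: 1.2
```

```bash
python3 - <<'E'
from h import *
s=sensors.state();p=hw([0,-.119,.04]);print(delta(p,R.from_quat(s["tcp_rot"])),s["wrist_force"])
print(R.from_quat(s["tcp_rot"]).as_euler("xyz"))
m=camera_model("wrist");im=cv2.cvtColor(read_camera("wrist"),cv2.COLOR_RGB2BGR);cv2.imwrite("pics/w2.png",im)
print(proj(m,np.array([hw([0,-.119,.059]),hw([0,-.217,.059])])).round(0).tolist())
E
```

```text
[0.0702, 0.0009, 0.0011, 0.0, 0.0, 0.0] [-2.46484567 -0.850333   -0.66146658]
[-3.14059472e+00  2.03748486e-03  1.40542992e+00]
[[328.0, 116.0], [312.0, 307.0]]
```

View pics/w2.png

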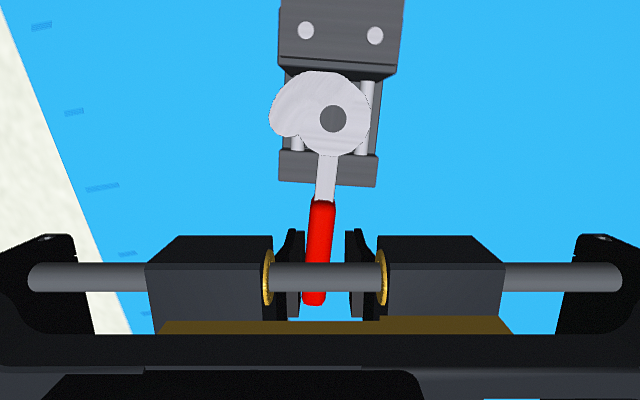

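The lever is at about 1.54 rad: hub (333,118), tip (313,300), compared with 1.57 predicted at (312,307). I'll nudge it 3 mm more, release and lift.

jog_arm --pt "0 0.003 0 0 0 -0.02 0.022" --pt "0 0.004 0 0 0 -0.02 0.022" --pt "0 0.004 0 0 0 -0.02 0.022" --pt "0 0.0 0 0 0 0 0.026" --pt "0 0 0 0 0 0 0.03" --pt "0 0 -0.015 0 0 0 0.032" --pt "0 0 -0.045 0 0 0 0.032" --pt "0 0 -0.08 0 0 0 0.05" --pt "0 0 -0.11 0 0 0 0.087" --pt "0 0 -0.11 0 0 0 0.087"

```text
t: 5.2
eef_pos: [0.5037, -0.1689, 0.157]
tcp_rot: [0.764, 0.645, 0.002, 0.005]
wrist_force: [2.5, -0.7, -0.7]
finger_gap: 0.0446
gripper_force: 0.0
```

```bash
python3 - <<'E'
from h import *
m=camera_model("wrist");im=cv2.cvtColor(read_camera("wrist"),cv2.COLOR_RGB2BGR);cv2.imwrite("pics/w3.png",im)
v=im.astype(int);M=(v[...,2]>150)&(v[...,1]<60)&(v[...,0]<60);y,x=np.nonzero(M);print(M.sum(),np.mean([x,y],1) if M.sum() else 0)
if M.sum():
    p=backproj("wrist",(x.mean(),y.mean()),.057);q=R.from_euler("z",-H[2]).apply(p-[H[0],H[1],0]);print("handle in holder",q, "lever", np.arctan2(-(q[1]+.119),-q[0]))
for ya in (H[2],):print(delta(hw([0,0,.15]),down(ya)), delta(hw([0,0,.025]),down(ya)))
E
```

```text
822 [318.31995134 197.22749392]
handle in holder [ 0.00261569 -0.18710841  0.057     ] lever 1.6091821935380428
[0.1872, 0.0069, 0.0037, 0.0078, 0.002, 0.0785] [0.1875, 0.0059, 0.1287, 0.0078, 0.002, 0.0785]
```

jog_arm --pt "0.01 0.001 0 0 0 0.01 0.087" --pt "0.03 0.002 0 0 0 0.02 0.087" --pt "0.06 0.003 0 0 0 0.04 0.087" --pt "0.09 0.004 0 0 0 0.06 0.087" --pt "0.12 0.005 0 0 0 0.07 0.087" --pt "0.15 0.006 0 0 0 0.078 0.087" --pt "0.175 0.007 0 0 0 0.078 0.087" --pt "0.191 0.007 0 0 0 0.078 0.087" --pt "0.191 0.007 0 0 0 0.078 0.087" --pt "0.191 0.007 0 0 0 0.078 0.087"

```text
t: 6.08
eef_pos: [0.5375, 0.0199, 0.1493]
tcp_rot: [0.788, 0.616, -0.001, -0.001]
wrist_force: [-0.1, -1.1, -0.3]
finger_gap: 0.087
gripper_force: 0.0
```

```bash
python3 - <<'E'
from h import *
m=camera_model("wrist");im=cv2.cvtColor(read_camera("wrist"),cv2.COLOR_RGB2BGR);cv2.imwrite("pics/w4.png",im)
print(proj(m,np.array([hw([x,y,.064]) for x,y in ((.031,.06),(-.031,.06),(.031,0),(-.031,0),(.031,-.06),(-.031,-.06))])).round(0).tolist())
print(delta(hw([0,0.005,.15]),down(H[2])),sensors.state()["eef_pos"])
E
```

```text
[[371.0, 133.0], [291.0, 132.0], [368.0, 207.0], [292.0, 207.0], [365.0, 273.0], [294.0, 272.0]]
[0.0022, 0.0035, -0.0006, -0.0013, 0.0009, 0.001] [0.53756561 0.01828381 0.14939489]
```

View pics/w4.png

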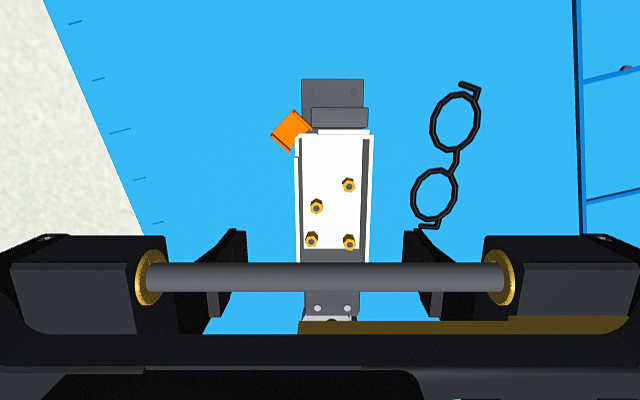

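The bin rim in the view has its outer edges at x≈296 and 370 in row 207, about 3 px from prediction, so I shift 2 mm more. The frame (411–480, 80–228) is clear of the fingers. I'll descend.

jog_arm --pt "0.002 0.006 0.01 0 0 0 0.087" --pt "0.002 0.006 0.028 0 0 0 0.087" --pt "0.002 0.006 0.046 0 0 0 0.087" --pt "0.002 0.006 0.064 0 0 0 0.087" --pt "0.002 0.006 0.082 0 0 0 0.087" --pt "0.002 0.006 0.1 0 0 0 0.087" --pt "0.002 0.006 0.115 0 0 0 0.087" --pt "0.002 0.006 0.126 0 0 0 0.087" --pt "0.002 0.006 0.126 0 0 0 0.087" --pt "0.002 0.006 0.126 0 0 0 0.08"

```text
t: 6.97
eef_pos: [0.5441, 0.0183, 0.0239]
tcp_rot: [0.789, 0.614, -0.001, -0.0]
wrist_force: [-0.3, -0.4, -0.2]
finger_gap: 0.0845
gripper_force: 0.0
```

jog_arm --pt "0 0 0 0 0 0 0.075" --pt "0 0 0 0 0 0 0.07" --pt "0 0 0 0 0 0 0.065" --pt "0 0 0 0 0 0 0.06" --pt "0 0 0 0 0 0 0.055" --pt "0 0 0 0 0 0 0.05" --pt "0 0 0 0 0 0 0.05" --pt "0 0 0 0 0 0 0.05" --pt "0 0 0 0 0 0 0.05" --pt "0 0 0 0 0 0 0.05" --newtons 30

```text
t: 7.8
eef_pos: [0.5448, 0.0192, 0.0249]
tcp_rot: [0.788, 0.615, 0.0, 0.0]
wrist_force: [-1.9, -0.8, 5.0]
finger_gap: 0.0621
gripper_force: 30.0
```

Gripped at 62 mm with 30 N. Now lift, slowly at first.

jog_arm --pt "0 0 -0.002 0 0 0 0.05" --pt "0 0 -0.005 0 0 0 0.05" --pt "0 0 -0.009 0 0 0 0.05" --pt "0 0 -0.014 0 0 0 0.05" --pt "0 0 -0.02 0 0 0 0.05" --pt "0 0 -0.027 0 0 0 0.05" --pt "0 0 -0.035 0 0 0 0.05" --pt "0 0 -0.043 0 0 0 0.05" --pt "0 0 -0.05 0 0 0 0.05" --pt "0 0 -0.055 0 0 0 0.05"

```text
t: 8.63
eef_pos: [0.545, 0.0193, 0.0807]
tcp_rot: [0.789, 0.615, 0.0, 0.001]
wrist_force: [-0.2, 0.2, -1.2]
finger_gap: 0.0616
gripper_force: 30.0
```

jog_arm --pt "0 0 -0.006 0 0 0 0.05" --pt "0 0 -0.02 0 0 0 0.05" --pt "0 0 -0.04 0 0 0 0.05" --pt "0 0 -0.06 0 0 0 0.05" --pt "0 0 -0.08 0 0 0 0.05" --pt "0 0 -0.1 0 0 0 0.05" --pt "0 0 -0.12 0 0 0 0.05" --pt "0 0 -0.14 0 0 0 0.05" --pt "0 0 -0.155 0 0 0 0.05" --pt "0 0 -0.165 0 0 0 0.05"

```text
t: 9.47
eef_pos: [0.545, 0.0195, 0.2464]
tcp_rot: [0.788, 0.615, 0.001, 0.001]
wrist_force: [-0.1, 0.4, -1.7]
finger_gap: 0.0614
gripper_force: 30.0
```

```bash
python3 - <<'E'
from h import *
s=sensors.state();print({k:np.round(s[k],3).tolist() for k in ("t","q","eef_pos","wrist_force","finger_gap","gripper_force")})
r0=R.from_quat(s["tcp_rot"])
b=R.from_euler("z",H[2])  # bin
for name,ax in (("full",np.cross([0,0,1],np.array([-1,1,0])/2**.5)),):
    ax=b.apply(ax)  # tilt bin's z toward (-x,+y)
    print("axis in tool",r0.inv().apply(ax).round(3))
a=.87;up=R.from_rotvec(a*b.apply(np.cross([0,0,1],np.array([-1,1,0])/2**.5))).apply([0,0,1]);print(b.inv().apply(up))
im=cv2.cvtColor(read_camera("wrist"),cv2.COLOR_RGB2BGR);cv2.imwrite("pics/w5.png",im)
E
```

```text
{'t': 9.467, 'q': [0.662, 0.151, -0.818, 1.656, 0.113, 1.381, -0.417], 'eef_pos': [0.545, 0.02, 0.246], 'wrist_force': [-0.13, 0.37, -1.745], 'finger_gap': 0.061, 'gripper_force': 29.983}
axis in tool [-0.706 -0.708 -0.002]
[-0.54046217  0.54046217  0.64482655]
```

View pics/w5.png

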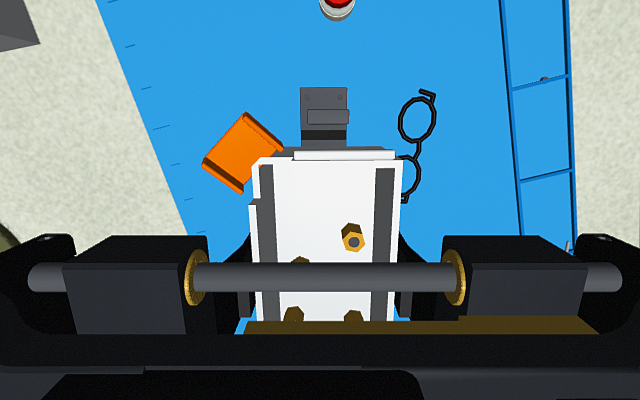

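The bin is in the gripper with all four standoffs inside (two at (352,236) and (300,262), two at (293,313) and (353,315)). The wrist force is about 1.7 N, which matches bin plus parts. Now a gentle diagonal tilt towards the lip corner.

jog_arm --pt "0 0 0 -0.01 -0.01 0 0.05" --pt "0 0 0 -0.03 -0.03 0 0.05" --pt "0 0 0 -0.05 -0.05 0 0.05" --pt "0 0 0 -0.07 -0.07 0 0.05" --pt "0 0 0 -0.09 -0.09 0 0.05" --pt "0 0 0 -0.11 -0.11 0 0.05" --pt "0 0 0 -0.13 -0.13 0 0.05" --pt "0 0 0 -0.15 -0.15 0 0.05" --pt "0 0 0 -0.17 -0.17 0 0.05" --pt "0 0 0 -0.19 -0.19 0 0.05" --newtons 40

```text
t: 10.35
eef_pos: [0.5445, 0.0194, 0.2444]
tcp_rot: [0.781, 0.609, -0.017, 0.134]
wrist_force: [0.8, -0.7, -1.4]
finger_gap: 0.0616
gripper_force: 40.0
```

jog_arm --pt "0 0 0 -0.02 -0.02 0 0.05" --pt "0 0 0 -0.04 -0.04 0 0.05" --pt "0 0 0 -0.06 -0.06 0 0.05" --pt "0 0 0 -0.08 -0.08 0 0.05" --pt "0 0 0 -0.1 -0.1 0 0.05" --pt "0 0 0 -0.12 -0.12 0 0.05" --pt "0 0 0 -0.14 -0.14 0 0.05" --pt "0 0 0 -0.16 -0.16 0 0.05" --pt "0 0 0 -0.18 -0.18 0 0.05" --pt "0 0 0 -0.2 -0.2 0 0.05"

```text
t: 11.18
eef_pos: [0.5446, 0.0196, 0.2445]
tcp_rot: [0.758, 0.592, -0.033, 0.271]
wrist_force: [0.2, -0.7, -0.8]
finger_gap: 0.0615
gripper_force: 40.0
```

jog_arm --pt "0 0 0 -0.02 -0.02 0 0.05" --pt "0 0 0 -0.04 -0.04 0 0.05" --pt "0 0 0 -0.06 -0.06 0 0.05" --pt "0 0 0 -0.08 -0.08 0 0.05" --pt "0 0 0 -0.1 -0.1 0 0.05" --pt "0 0 0 -0.12 -0.12 0 0.05" --pt "0 0 0 -0.14 -0.14 0 0.05" --pt "0 0 0 -0.16 -0.16 0 0.05" --pt "0 0 0 -0.18 -0.18 0 0.05" --pt "0 0 0 -0.2 -0.2 0 0.05"

```text
t: 12.02
eef_pos: [0.5447, 0.0198, 0.2445]
tcp_rot: [0.72, 0.562, -0.049, 0.403]
wrist_force: [0.6, 0.2, -1.4]
finger_gap: 0.0621
gripper_force: 40.0
```

jog_arm --pt "0 0 0 -0.01 -0.01 0 0.05" --pt "0 0 0 -0.02 -0.02 0 0.05" --pt "0 0 0 -0.025 -0.025 0 0.05" --pt "0 0 0 -0.025 -0.025 0 0.05" --pt "0 0 0 -0.025 -0.025 0 0.05" --pt "0 0 0 -0.025 -0.025 0 0.05" --pt "0 0 0 -0.025 -0.025 0 0.05" --pt "0 0 0 -0.025 -0.025 0 0.05" --pt "0 0 0 -0.025 -0.025 0 0.05" --pt "0 0 0 -0.025 -0.025 0 0.05"

```text
t: 12.85
eef_pos: [0.5446, 0.0191, 0.2445]
tcp_rot: [0.715, 0.558, -0.052, 0.418]
wrist_force: [0.9, 0.5, -1.7]
finger_gap: 0.0615
gripper_force: 40.0
```

```bash
python3 - <<'E'
from h import *
s=sensors.state();print({k:np.round(s[k],3).tolist() for k in ("t","q","eef_pos","wrist_force","finger_gap","gripper_force")})
z=R.from_quat(s["tcp_rot"]).apply([0,0,-1]);print("tilt",np.arccos(z[2]),R.from_euler("z",-H[2]).apply(z))
f=[cv2.cvtColor(read_camera(n),cv2.COLOR_RGB2BGR) for n in("scene","side","wrist")]
for n,i in zip("sdw",f):cv2.imwrite(f"pics/e_{n}.png",i)
o=np.zeros((600,800,3),np.uint8)
for k,n in enumerate(("scene","side")):
    u,v=proj(camera_model(n),[s["eef_pos"]])[0].astype(int);c=f[k][max(v-50,0):v+50,u-66:u+67];c=cv2.resize(c,(400,300),interpolation=cv2.INTER_CUBIC);o[:300,400*k:400*k+400]=c
o[300:,:480]=cv2.resize(f[2],(480,300));cv2.imwrite("pics/end.png",o)
E
```

```text
{'t': 12.85, 'q': [0.324, 0.121, -0.995, 1.974, 0.981, 1.402, -1.256], 'eef_pos': [0.545, 0.019, 0.244], 'wrist_force': [0.914, 0.524, -1.678], 'finger_gap': 0.062, 'gripper_force': 39.983}
tilt 0.869897667762583 [-0.54074556  0.54008527  0.64490476]
```

View pics/end.png

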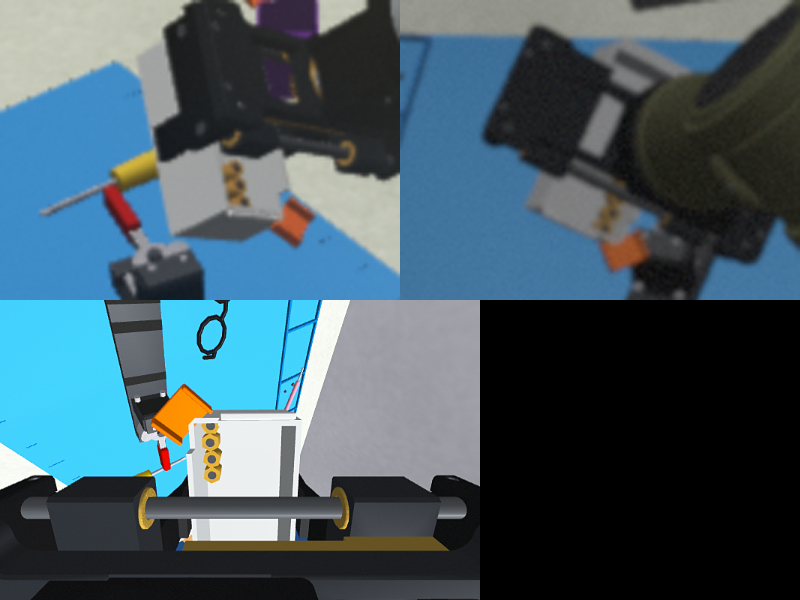

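The bin is held at 0.87 rad with all four standoffs lined up along the -x wall from the corner. The fourth is near the 45 mm limit, so I'll measure with an overlay.

```bash
cat >> h.py <<'E'
def bin2w(P):
    s=sensors.state();T=R.from_quat(s["tcp_rot"])
    P=np.asarray(P,float)-BT;  # bin frame, relative to TCP; tool y=bin x, tool x=bin y, tool z=-bin z
    return T.apply(P[:,[1,0,2]]*[1,1,-1])+s["eef_pos"]
BT=np.array([.0,.005,.011])  # TCP in the bin frame
def w2bin_pix(uv,zb):
    f=lambda q:proj(camera_model("wrist"),bin2w([[q[0],q[1],zb]]))[0]-uv
    return least_squares(f,[-.02,.03],x_scale=.01).x
E
cat > look.py <<'E'
from h import *
import sys
im=cv2.cvtColor(read_camera("wrist"),cv2.COLOR_RGB2BGR);m=camera_model("wrist")
v=cv2.cvtColor(im,cv2.COLOR_BGR2HSV)
k=5;x0,y0=245,130;c=cv2.resize(im[y0:y0+120,x0:x0+160],None,fx=k,fy=k,interpolation=cv2.INTER_CUBIC)
pj=lambda P:((proj(m,bin2w(P))-[x0,y0]+.5)*k).astype(int)
for P in ([[-.031,-.02,.05],[-.031,.045,.05]],[[.031,.064,.05],[-.02,.064,.05]],[[.031,.064,.05],[.031,-.02,.05]],[[-.028,0,.003],[-.028,.057,.003]],[[-.028,.057,.003],[.028,.057,.003]]):
    a,b=pj(P);cv2.line(c,tuple(map(int,a)),tuple(map(int,b)),(255,0,255),1)
cv2.imwrite(sys.argv[1],c)
E
python3 look.py pics/z1.png
```

```text
(no output)
```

View pics/z1.png

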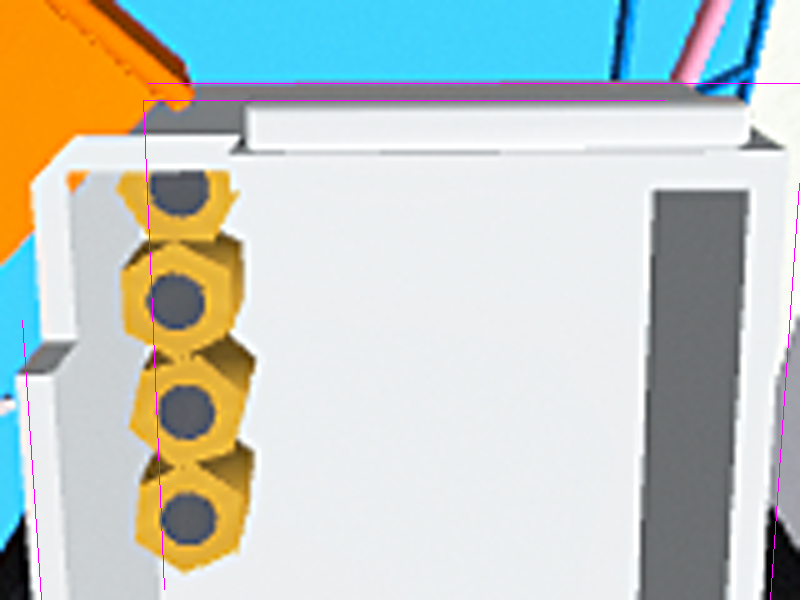

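```bash
python3 - <<'E'
from h import *
f=lambda u,v:np.array([245+(u+.5)/5-.5,130+(v+.5)/5-.5])
c=w2bin_pix(f(748,190),.05);off=np.array([.028,.057])-c;print("offset",off)
for p in ((180,192),(175,302),(187,412),(188,518)):
    q=w2bin_pix(f(*p),.017)+off;print(q.round(4),"dist",np.linalg.norm(np.r_[q-[-.028,.057],.007]).round(4))
E
```

```text
offset [0.00097744 0.0013553 ]
[-0.0215  0.0509] dist 0.0113
[-0.0224  0.0395] dist 0.0196
[-0.0216  0.0277] dist 0.0308
[-0.0219  0.0159] dist 0.0421
```

The first standoff touches the wall, the pitch is 11.7 mm and the fourth sits 42 mm from the corner. That is inside 45 mm and agrees with the hexagon geometry. I'll check that everything is at rest and hand in.

jog_arm --pt "0 0 0 0 0 0 0.05" --pt "0 0 0 0 0 0 0.05" --pt "0 0 0 0 0 0 0.05" --pt "0 0 0 0 0 0 0.05" --pt "0 0 0 0 0 0 0.05" --pt "0 0 0 0 0 0 0.05" --pt "0 0 0 0 0 0 0.05" --pt "0 0 0 0 0 0 0.05" --pt "0 0 0 0 0 0 0.05" --pt "0 0 0 0 0 0 0.05"

```text
t: 13.88
eef_pos: [0.5445, 0.0193, 0.2443]
tcp_rot: [0.715, 0.558, -0.052, 0.418]
wrist_force: [-0.7, -1.1, -0.9]
finger_gap: 0.0618
gripper_force: 40.0
```

```bash
python3 - <<'E'
from h import *
from cell import ticket
a=cv2.imread("pics/e_w.png").astype(int);b=cv2.cvtColor(read_camera("wrist"),cv2.COLOR_RGB2BGR).astype(int)
d=np.abs(a-b).max(2)[150:245,265:300];print("changed px",(d>60).sum(),np.abs(sensors.state()["joint_velocities"]).max())
if (d>60).sum()<40: print(ticket.sign_off())
E
```

```text
changed px 0 0.0022117547025165465
the job is handed in; nothing more can be done
None
```

I handed the job in after about 14 s, with no verdict shown: lever open at about 1.6 rad, bin held steady about 23 cm up at 0.87 rad tilt, all four standoffs still in the lip corner (the farthest about 42 mm from it, limit 45 mm), none spilled, and the jar, frame and driver not touched.

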